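# Tip the nuts into the parts canister and snap its cap on

## Task

Pick up the blue sorter tray by its fin and tip it so that the three hex nuts slide off its open end into the orange canister, then set the empty tray back down flat on the bench. Then put the black cap on the canister and press it straight down until it clicks over the catches; keep pressing through the click until it is fully home, and finish while still holding it down with a firm push (about 10 N) - do not let go. Leave the other things on the bench where they are.

Things in the scene. Friction and masses are not known exactly. Their poses are not given: they have to be found in the camera images.
- canister: Orange round parts canister with a black band, screwed to the bench on a dark 124 x 124 x 6 mm plate; it does not move. Origin: centre of the plate's underside, z up. Body 100 mm across; inner floor 10 mm up; from 58 mm up a neck 90 mm across, its top 4 mm tapered to 84 mm; rim 83 mm up, mouth 78 mm wide.
- canister_rim (a point): Centre of the canister's mouth, level with the rim, 83 mm above the bench, z up. Four steel catch balls stand 4 mm out of the neck all round, 8 mm below the rim, and give inward on springs.
- cap: Round black snap cap, 106 mm across, 22 mm high, open below, standing on its skirt on the bench, 55 to 105 g. Origin: centre of the skirt's lower edge, z up. On its flat top, 22 mm up, stands a yellow grip ridge 52 mm long (cap's x), 20 mm thick (cap's y), its top 51 mm up. It fits the canister in any yaw, with about 2 mm of sideways play.
- cap_seat (a point): Centre of the inside of the cap's top, 18 mm above the cap's origin: it meets canister_rim when the cap is home. A bead inside the skirt's lower edge must pass the catch balls: resistance begins about 13 mm above home, peaks at about 8 N (5 to 15 N) and drops some 8 mm above home, where the catches pull the cap on; then it meets the rim, hard.
- tray: Blue sorter tray standing on the bench, about 150 g. Origin: centre of its underside, z up. Pan 90 mm long (x), 56 mm wide (y), floor 3 mm thick, walls 3 mm thick and 20 mm high on three sides; the -x end is open. A black grip fin stands behind the +x end: x from 44 to 90 mm, 12 mm thick (y), 45 mm high.
- tray_lip (a point): Middle of the tray's open end, on the floor's upper face (x -45 mm, z 3 mm in the tray's frame).
- tray_grip (a point): Point in the fin to grip, x 66 mm, z 25 mm in the tray's frame.
- nut0: Steel hex nut, 24 mm across the flats, 14 mm thick, 35 g, lying on the tray. Origin: centre of its underside. It slides on the tray from about 25 degrees of tilt.
- nut1: Steel hex nut, 24 mm across the flats, 14 mm thick, 35 g, lying on the tray. Origin: centre of its underside. It slides on the tray from about 25 degrees of tilt.
- nut2: Steel hex nut, 24 mm across the flats, 14 mm thick, 35 g, lying on the tray. Origin: centre of its underside. It slides on the tray from about 25 degrees of tilt.
- nut0_center (a point): Middle of nut 0, 7 mm above its underside.
- nut1_center (a point): Middle of nut 1, 7 mm above its underside.
- nut2_center (a point): Middle of nut 2, 7 mm above its underside.
- spray_can: Spray can with yellow cap, 67 x 67 x 225 mm, upright; origin at the centre of its foot. A bystander.
- tape: Yellow tape measure, 41 x 89 x 65 mm; origin at the centre of its underside. A bystander.
- jar: Screw jar with red lid, 61 mm across, 85 mm high; origin at the centre of its foot. A bystander.
- bread_maker: Large white bread maker, fixed, between the tray and the canister: 334 mm deep (its x), 268 mm wide (its y), 255 mm high; origin: centre of its underside. Carry things round its front or over it.
- tv_set: Black flat screen, fixed, standing behind and left of the canister, its face towards the robot: 645 mm wide (its y), 28 mm thick (its x), from 45 to 420 mm up; origin at the bench below its middle. Keep the hand clear of it.
Things that resemble listed ones, but are neither listed nor needed, are in the scene too. Leave any turquoise look-alike of the cap alone.

How it is judged:
On the way, in this order (a step that is already met when the one before it is completed fails the run):
1. the tray is tipped with its open end over the canister (angle between tray's own z axis and vertical above 0.3 rad and horizontal distance between tray_lip and canister_rim below 0.07 m and height (world z) of tray_lip above 0.075 m), for 0.1 s.
2. all three nuts lie in the canister and the tray stands flat on the bench again (horizontal distance between each of nut0_center, nut1_center, nut2_center and canister below 0.045 m and height (world z) of nut0_center between 0.008 and 0.07 m and height (world z) of nut1_center between 0.008 and 0.07 m and height (world z) of nut2_center between 0.008 and 0.07 m and height (world z) of tray below 0.006 m and angle between tray's own z axis and vertical below 0.08 rad and linear speed of tray below 0.03 m/s), for 0.2 s.
3. the cap has snapped over the catches and is fully home (z of cap_seat in the frame of canister_rim below 0.0025 m and horizontal distance between cap_seat and canister_rim below 0.006 m and angle between the z axis of cap and the z axis of canister, either way round below 0.06 rad), for 0.1 s.
At the end, for the whole second after the job is handed in: Three nuts in the canister; tray flat on the bench at rest; cap home (inside within 2.5 mm of the rim, centred within 6 mm, level within 3 degrees) and still held down: fingers touch it with over 3 N and it presses on the canister with over 5 N (all of step 2 and all of step 3 and contact force between cap and canister above 5 N and contact force between the fingers and cap above 3 N); the arm keeps its last pose, push and grip.
It fails at once if a bystander (the spray can, the tape measure, the screw jar) is moved more than 3 cm (distance of any of spray_can, tape, jar from where it was at the start of the episode above 0.03 m).
It fails at once if the spray can is tipped (angle between spray_can's own z axis and vertical above 0.4 rad).
It fails at once if the cap is rammed on with over 100 N (contact force between cap and canister above 100 N).
It also fails if it takes over 72 s, if anything falls off the work surface, if the arm or the gripper's body presses on something with over 40 N, if the wrist force passes 120 N, or if a joint passes its speed limit or range.

## Robot

A 6-joint arm with a two-finger parallel gripper is mounted at the origin on a cart in front of the work surface, level with it; the furniture and walls round the work are solid. World frame = base frame: x ahead of the robot, y to its left, z up, the work surface at z = 0. Lengths are in m, angles in rad, forces in N, time in s.
With the tool pointing down it reaches from about 0.425 to 1.125 m from the base axis. Payload 14.9 kg.
Tool frame: the origin (TCP) lies on the centre line of the jaws, within the pads' length; the fingertips stand 22 mm ahead of it and the grasp point (between the pads) lies 3 mm ahead of it; z points along the fingers, y is the line along which they close (so a half turn about z gives the same grasp; the last joint's range is limited). The gripper opens to 91 mm and grips with 3 to 60 N. Pads are 32 mm wide; open, the fingers measure 118 mm over their backs; the gripper's body (76 mm by 178 mm) begins 60 mm behind the grasp point.
Start: joints at [-1.146, 0.379, 1.734, -0, 1.028, -0.033], TCP at [0.309, -0.628, 0.236] pointing down, gripper open.
Joint ranges: [-2.77, 2.77], [-0.74, 2.19], [0, 2.66], [-1.06, 4.2], [0.31, 2.87], [-3.08, 3.08]. Speed limits (rad/s): [1.89, 1.89, 2.39, 3.14, 3.14, 3.14].

## Interface

Orientations are given as a unit quaternion [x, y, z, w].
In Python, from cell import read_state, get_image, sign_off gives the robot as it stands. The module is installed in compiled form; this text tells all that it offers.
- The arm moves only by the shell command python3 -m crank 'ROWS' [FORCE]. ROWS is JSON, a list of rows, each a list of 7 numbers: the finger opening in cm, from 0 to 9.12, then the shift along the world's x, y, z in cm, then the turn, a rotation vector about the world's x, y, z in degrees. A call has 1 to 12 rows; each row shifts and turns the commanded pose from where the row before left it; what a row does not reach is not made up. A row lasts 1/8 s, in which the tool goes at most 62.5 mm and 10.7 degrees, less where a joint would pass 70% of its speed; a pose out of reach is approached as far as the arm can. A call with a gripper value outside its range is refused whole. The fingers move at their own pace and stop on an object; FORCE is the grip in N (left out, the last holds). Time passes only in rows, so rows that do not move let the fingers close. It gives the time, the measured TCP pose, the force, the opening and the grip force at its end, in the units of the state.
- read_state(): the state, without advancing time (a new reading comes with each control period).
- get_image(name): name is "side" or "top"; returns a dict with "color" (420x560x3 uint8, red, green, blue), "intrinsics" (3x3 intrinsics, pixels), "extrinsics" (4x4, takes a point from camera to world coordinates). Camera axes: x right, y down, z forward; pixel columns grow to the right and rows downward; lengths in m; the calibration is good to about 2 mm. A picture is of the moment at which its call begins. There is no depth.
- sign_off(): hands the job in; it is judged then, once.
The state is a dict: "t": time; "joints": joint angles; "dq": joint speeds; "tau": joint torques, N m; "position": TCP position; "tool_rot": TCP orientation; "ft_force": force on the tool from outside, world axes, zero at the start; "torque": the same for the moment, N m; "opening": opening from 0.0 (shut) to 1.0 (fully open); "grip_force": force on a finger pad.
Only numpy, scipy, OpenCV 4.12 (cv2) and the standard library are available. Lean on these libraries where they do the work, as an engineer would, in place of code of your own. Each camera call takes 0.05 s, during which the arm holds its last target. There are 200 camera calls.

## Working session

There is one attempt and no reset: what is moved stays moved. The work goes in short steps, Python scripts to look and compute and a shell command to move; the robot and the scene stay as the last step left them, time stands still between calls to the robot, and variables do not carry over. Pictures are saved under pics/ and viewed, at most 12 in all, crops included, and the job is handed in when it is done.

```bash
mkdir -p pics
cat > h.py <<'E'
import numpy as np, cv2
from cell import read_state, get_image
def grab(n,f):
    g=get_image(n); cv2.imwrite('pics/'+f,cv2.cvtColor(g['color'],cv2.COLOR_RGB2BGR)); np.savez('pics/'+n+'.npz',**g); return g
def ray(g,u,v,z):
    K,E=g['intrinsics'],g['extrinsics']; d=E[:3,:3]@np.linalg.inv(K)@[u,v,1]; o=E[:3,3]; return (o+d*(z-o[2])/d[2]).round(4)
def proj(g,p):
    K,E=g['intrinsics'],g['extrinsics']; c=K@(E[:3,:3].T@(np.array(p)-E[:3,3])); return (c[:2]/c[2]).round(1)
E
python3 - <<'E'
from h import *
for n in('top','side'):
    g=grab(n,n+'0.png'); print(n,g['extrinsics'].round(3).tolist(),g['intrinsics'].round(1).tolist())
print(read_state())
E
```

```text
top [[0.009, -0.998, 0.06, 0.396], [-1.0, -0.009, -0.001, 0.056], [0.002, -0.06, -0.998, 1.384], [0.0, 0.0, 0.0, 1.0]] [[404.5, 0.0, 277.1], [0.0, 404.5, 207.1], [0.0, 0.0, 1.0]]
side [[0.949, -0.129, 0.288, 0.071], [-0.315, -0.348, 0.883, -1.219], [-0.014, -0.929, -0.371, 0.63], [0.0, 0.0, 0.0, 1.0]] [[399.0, 0.0, 278.0], [0.0, 399.0, 205.8], [0.0, 0.0, 1.0]]
{'t': 0.1, 'joints': array([-1.14629598e+00,  3.79397381e-01,  1.73468757e+00, -3.26989101e-06,
        1.02849982e+00, -3.32735109e-02]), 'dq': array([-0.00175133, -0.00232167, -0.00168302, -0.00126606,  0.00016286,
       -0.00098439]), 'tau': array([-3.11804572e-03, -7.65036106e+01, -4.35292304e+01,  6.51404983e-02,
        3.98368493e-02, -6.19026494e-06]), 'position': array([ 0.30924663, -0.62763209,  0.23534222]), 'tool_rot': array([ 9.73919235e-01,  2.26894419e-01, -9.77916529e-05, -4.86327662e-04]), 'ft_force': array([ 0.55008878, -0.22311757,  0.21391115]), 'torque': array([ 0.01690967,  0.0283547 , -0.02705457]), 'grip_force': 0.0, 'opening': 0.9968119899377315}
```

View pics/top0.png

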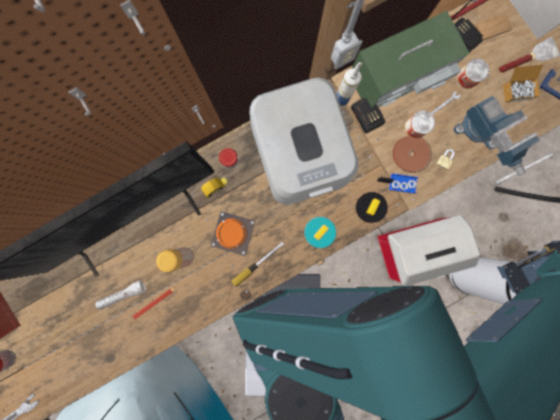

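View pics/side0.png

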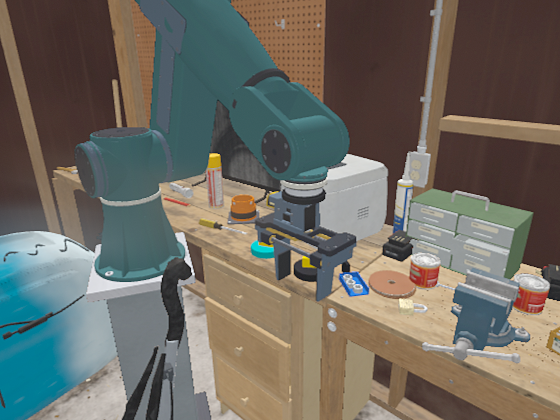

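Top view: the blue tray with nuts is at (404,184), its fin is at (384,181) pointing left, and its open end is to the right. The black cap is at (372,208), with its turquoise look-alike at (320,232). The orange canister is at (231,233), the jar at (228,157), the tape at (214,186), the spray can at (167,261) and the bread maker at (303,140). Candidates for the cap: (372,208) black, (320,232) turquoise. Next is a close crop.

Run:
```python
from h import *
g=dict(np.load('pics/top.npz')); im=cv2.imread('pics/top0.png'); hsv=cv2.cvtColor(im,cv2.COLOR_BGR2HSV)
a=cv2.resize(im[165:228,345:425],None,fx=5,fy=5,interpolation=cv2.INTER_CUBIC); b=cv2.resize(im[202:265,200:272],None,fx=5,fy=5,interpolation=cv2.INTER_CUBIC)
cv2.imwrite('pics/crop1.png',np.hstack([a,b]))
def blob(lo,hi,x0,y0,x1,y1,z,name):
    m=np.zeros(hsv.shape[:2],np.uint8); m[y0:y1,x0:x1]=cv2.inRange(hsv,lo,hi)[y0:y1,x0:x1]
    c=max(cv2.findContours(m,0,2)[0],key=cv2.contourArea); r=cv2.minAreaRect(c)
    (cx,cy)=r[0]; print(name,cv2.contourArea(c),np.round(r[0],1),np.round(r[1],1),round(r[2],1),ray(g,cx,cy,z),'corners',[ray(g,*p,z)[:2].tolist() for p in cv2.boxPoints(r)])
blob((100,120,60),(130,255,255),380,165,425,200,.02,'tray')
blob((20,120,120),(35,255,255),355,195,390,220,.051,'ridge')
blob((3,120,100),(16,255,255),205,205,260,260,.083,'canister')
blob((0,0,0),(180,255,60),345,190,392,225,.022,'cap')
for n,u,v,z in [('jar',228,157,.085),('tape',213,186,.065),('spray',167,261,.225),('bm',303,140,.255),('bmfrontL',280,198,.255),('bmfrontR',352,172,.255),('tvR',208,153,.42),('turq',320,232,.022),('red toolboxTop',430,245,.1)]: print(n,ray(g,u,v,z))
```

```text
tray 110.0 [403.2 178.7] [25.2  7.4] 8.1 [ 0.5792 -0.3725  0.02  ] corners [[0.5725, -0.3283], [0.5974, -0.3321], [0.5859, -0.4166], [0.5611, -0.4128]]
ridge 116.5 [372.9 206.2] [ 8.  16.5] 26.6 [ 0.4829 -0.2617  0.051 ] corners [[0.4641, -0.2375], [0.5134, -0.2622], [0.5016, -0.286], [0.4525, -0.2612]]
canister 672.5 [230.8 233.1] [29.5 30. ] 63.4 [0.3903 0.2027 0.083 ] corners [[0.4105, 0.2672], [0.4544, 0.1818], [0.37, 0.1382], [0.3265, 0.2234]]
cap 646.0 [371.5 207. ] [28. 29.] 90.0 [ 0.482  -0.2639  0.022 ] corners [[0.529, -0.2151], [0.5299, -0.3132], [0.4352, -0.3125], [0.4343, -0.2148]]
jar [0.6364 0.2153 0.085 ]
tape [0.5437 0.2654 0.065 ]
spray [0.3101 0.3671 0.225 ]
bm [ 0.6553 -0.0166  0.255 ]
bmfrontL [0.4904 0.0471 0.255 ]
bmfrontR [ 0.5655 -0.1548  0.255 ]
tvR [0.5838 0.2226 0.42  ]
turq [ 0.3963 -0.0903  0.022 ]
red toolboxTop [ 0.3582 -0.4301  0.1   ]
```

View pics/crop1.png

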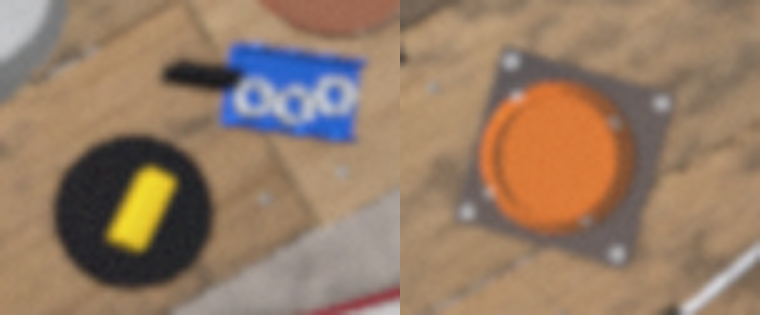

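The crop confirms the choice: black cap with a yellow ridge, blue tray with three nuts, fin at the left, canister plate with four bolts. Now I fit the poses.

Run:
```python
from h import *
from scipy.optimize import least_squares
g=dict(np.load('pics/top.npz')); s=dict(np.load('pics/side.npz'))
M=np.array([[45,-28,20],[45,28,20],[-45,-28,20],[-45,28,20],[90,0,45]])/1e3
P=np.array([[391.4,174],[389.4,190.6],[418,177.4],[416,193.4],[378,179.6]])
def W(p,m):
    c,q=np.cos(p[2]),np.sin(p[2]); return np.array([p[0]+c*m[0]-q*m[1],p[1]+q*m[0]+c*m[1],m[2]])
r=least_squares(lambda p:np.concatenate([proj(g,W(p,m))-u for m,u in zip(M,P)]),[.57,-.37,1.4])
print('tray',r.x.round(4),np.degrees(r.x[2]),r.fun.round(1)); print('grip',W(r.x,[.066,0,.025]), 'side px',proj(s,W(r.x,[.066,0,.025])))
B=np.array([[512,62],[662,103],[617,253],[467,212]])/5.+[120,202]; b=[ray(g,*p,.008) for p in B]; print('bolts',b,np.mean(b,0))
# crop b begins at px 400
si=cv2.cvtColor(cv2.imread('pics/side0.png'),cv2.COLOR_BGR2HSV); m=np.zeros(si.shape[:2],np.uint8); m[180:235,215:270]=cv2.inRange(si,(3,120,80),(18,255,255))[180:235,215:270]
print('side orange bbox',cv2.boundingRect(m),[proj(s,np.mean(b,0)*[1,1,0]+[0,0,z]) for z in(.083,)])
for z in(.083,.058):
    print(z,[proj(s,np.array([np.mean(b,0)[0],np.mean(b,0)[1],z])+np.array([np.cos(a),np.sin(a),0])*R) for R in(.042,.05) for a in np.radians([-17,163])])
    print('top rim centre',proj(g,[*np.mean(b,0)[:2],z]))
for n,u,v in[('spray foot',214,206),]: print(n,ray(s,u,v,0))
print('cap side px',proj(s,[.4825,-.263,.051]))
```

```text
tray [ 0.57 -0.37  1.4 ] 80.21409131831524 [-0.7 -3.  -1.3 -3.5 -1.1 -1.7 -1.7 -1.5  0.2 -3.9]
grip [ 0.58121783 -0.30496032  0.025     ] side px [347.3 266.2]
bolts [array([0.4532, 0.2407, 0.008 ]), array([0.4262, 0.1382, 0.008 ]), array([0.3244, 0.1674, 0.008 ]), array([0.3512, 0.2695, 0.008 ])] [0.38875 0.20395 0.008  ]
side orange bbox (231, 194, 25, 27) [array([242.1, 198.7])]
0.083 [array([252.9, 198.4]), array([231.3, 198.9]), array([255. , 198.4]), array([229.2, 199. ])]
top rim centre [230.4 233.6]
0.058 [array([253.2, 204.4]), array([231.6, 204.9]), array([255.2, 204.4]), array([229.6, 204.9])]
top rim centre [231.3 233.5]
spray foot [0.3028 0.3756 0.    ]
cap side px [311.  257.4]
```

```bash
sed -i 's/\.round(1)//; s/\.round(4)//' h.py
python3 - <<'E'
from h import *
from scipy.optimize import least_squares
g=dict(np.load('pics/top.npz')); s=dict(np.load('pics/side.npz'))
M=np.array([[45,-28,20],[45,28,20],[-45,-28,20],[-45,28,20],[90,0,45]])/1e3
P=np.array([[391.4,174],[389.4,190.6],[418,177.4],[416,193.4],[378,179.6]])
def W(p,m):
    c,q=np.cos(p[2]),np.sin(p[2]); return np.array([p[0]+c*m[0]-q*m[1],p[1]+q*m[0]+c*m[1],m[2]])
r=least_squares(lambda p:np.concatenate([proj(g,W(p,m))-u for m,u in zip(M,P)]),[.57,-.37,1.4])
G=W(r.x,[.066,0,.025])
print('tray',r.x.round(4),np.degrees(r.x[2]),r.fun.round(1),'grip',G.round(4),'move cm',((G-[.3092,-.6276,.2353])*100).round(1))
E
```

```text
tray [ 0.5618 -0.3732  1.4573] 83.49644193541094 [-0.3  0.1  0.  -0.2 -0.5 -0.1 -0.2  0.2  0.9  0.1] grip [ 0.5693 -0.3077  0.025 ] move cm [ 26.  32. -21.]
```

```bash
python3 -m crank '[[3,3.25,4,-1.4,0,0,7.2],[3,3.25,4,-1.4,0,0,7.2],[3,3.25,4,-1.4,0,0,7.2],[3,3.25,4,-1.4,0,0,7.2],[3,3.25,4,-1.4,0,0,7.2],[3,3.25,4,-1.4,0,0,7.2],[3,3.25,4,-1.4,0,0,7.2],[3,3.25,4,-1.4,0,0,6.9],[3,0,0,0,0,0,0],[3,0,0,0,0,0,0]]' 40
python3 - <<'E'
from h import *
g=grab('side','side1.png'); im=cv2.imread('pics/side1.png')[200:340,260:460]; cv2.imwrite('pics/c2.png',cv2.resize(im,None,fx=4,fy=4,interpolation=cv2.INTER_CUBIC))
p=read_state(); print(p['position'],p['tool_rot'],p['joints'])
E
```

```text
t: 1.35
position: [0.5692, -0.308, 0.1238]
tool_rot: [0.746, 0.666, -0.0, -0.0]
ft_force: [0.5, -0.8, 0.2]
opening: 0.33
grip_force: 0.0
[ 0.56903826 -0.30851072  0.1240637 ] [ 7.46266026e-01  6.65647816e-01 -4.63501741e-05  4.06704172e-05] [-5.32766283e-01  4.43409161e-01  1.88436419e+00 -1.55567403e-04
  8.13770088e-01 -4.18586242e-01]
```

View pics/c2.png

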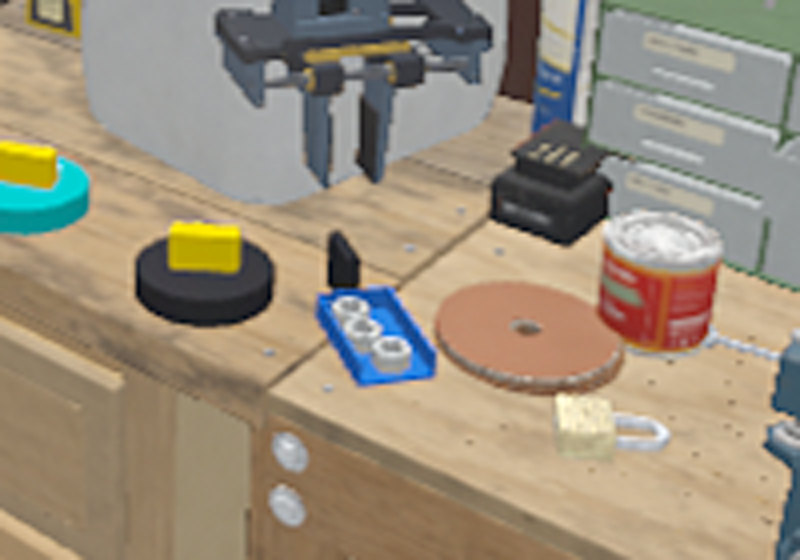

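The side crop shows the open fingers (crop 345,185) straight above the fin (crop 343,258), and the tray's open end pointing away from the fin, as fitted. I go down and grip.

```bash
python3 -m crank '[[3,0,0,-3,0,0,0],[3,0,0,-3,0,0,0],[3,0,0,-2,0,0,0],[3,0,0,-1.3,0,0,0],[3,0,0,0,0,0,0],[0.5,0,0,0,0,0,0],[0.5,0,0,0,0,0,0],[0.5,0,0,0,0,0,0],[0.5,0,0,0,0,0,0],[0.5,0,0,0,0,0,0]]' 50; python3 -m crank '[[0.5,0,0,1,0,0,0],[0.5,0,0,2,0,0,0],[0.5,0,0,2,0,0,0]]' 50
```

```text
t: 2.65
position: [0.57, -0.3082, 0.0319]
tool_rot: [0.746, 0.666, 0.0, 0.001]
ft_force: [0.9, 0.2, 6.9]
opening: 0.132
grip_force: 50.0
t: 3.02
position: [0.5695, -0.308, 0.0827]
tool_rot: [0.746, 0.666, 0.0, 0.0]
ft_force: [-0.2, -0.4, -2.3]
opening: 0.131
grip_force: 50.0
```

```bash
python3 -m crank '[[0.5,0,0,3,0,0,0],[0.5,0,0,4,0,0,0],[0.5,0,0,5,0,0,0],[0.5,0,0,5,0,0,0],[0.5,0,0,5,0,0,0],[0.5,0,0,4,0,0,0],[0.5,-0.5,2,2,0,0,3]]'
python3 -m crank '[[0.5,-1,3.4,0,0,0,4],[0.5,-1,3.7,0,0,0,4],[0.5,-1,3.7,0,0,0,4],[0.5,-1,3.7,0,0,0,4],[0.5,-1,3.7,0,0,0,4],[0.5,-1.5,3.7,0,0,0,4],[0.5,-1.5,4,0,0,0,4],[0.5,-2,4,0,0,0,4],[0.5,-2.5,4,0,0,0,4],[0.5,-2.5,4,0,0,0,4],[0.5,-2.5,4,0,0,0,4],[0.5,-2.5,4,0,0,0,3]]'
python3 -m crank '[[0.5,-2,3.5,0,0,0,2.5],[0.5,-2,3,0,0,0,0],[0.5,-1.5,2.5,0,0,0,0],[0.5,-1,1.8,0,0,0,0],[0.5,0,0,0,0,0,0]]'
python3 -c "
from h import *
p=read_state();print(p['position'],p['joints'])
from scipy.spatial.transform import Rotation as R
print(R.from_quat(p['tool_rot']).as_matrix().round(3))"
```

```text
t: 3.9
position: [0.5646, -0.2885, 0.365]
tool_rot: [0.728, 0.685, 0.001, 0.002]
ft_force: [0.2, 0.2, -3.3]
opening: 0.128
grip_force: 50.0
t: 5.4
position: [0.3629, 0.172, 0.362]
tool_rot: [0.394, 0.919, 0.001, 0.001]
ft_force: [0.7, 0.3, -3.0]
opening: 0.128
grip_force: 50.0
t: 6.02
position: [0.2985, 0.2796, 0.3618]
tool_rot: [0.373, 0.928, 0.0, 0.0]
ft_force: [-1.5, -0.4, -3.4]
opening: 0.131
grip_force: 50.0
[0.29852789 0.27957751 0.36181237] [ 6.95567536e-01 -2.71198753e-01  2.18158359e+00  1.11293729e-04
  1.23012992e+00 -1.09785204e-01]
[[-0.721  0.693  0.001]
 [ 0.693  0.721  0.001]
 [-0.     0.001 -1.   ]]
```

Run:
```python
from h import *
g=grab('side','side2.png'); t=grab('top','top2.png')
a=cv2.imread('pics/side2.png')[60:240,140:340]; b=cv2.imread('pics/top2.png')[140:320,120:320]
cv2.imwrite('pics/c3.png',cv2.resize(np.hstack([a,b]),None,fx=2,fy=2,interpolation=cv2.INTER_CUBIC))
p=read_state()['position']; d=np.array([-.721,.693,0]); L=p-.111*d-[0,0,.028]; print(L,proj(g,L)-[140,60],proj(t,L)-[120,140])
```

```text
[0.37923634 0.20182299 0.33352806] [96.423017   74.84685697] [100.1633388   97.73465954]
```

View pics/c3.png

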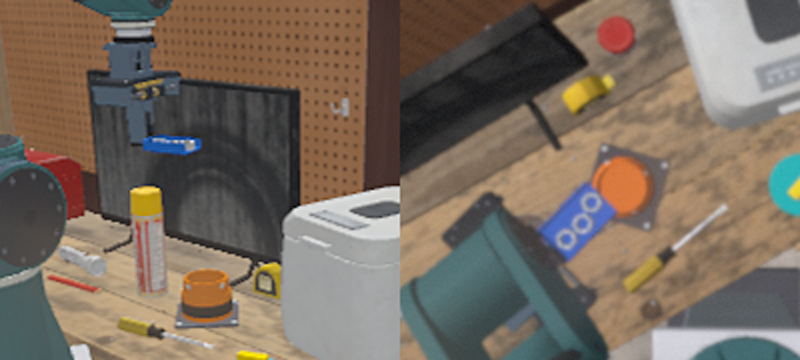

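The side half shows the tray level high above the canister with its lip inward. The top half shows all three nuts on the tray, with its lip at about crop (605,193), over the canister's edge. I lower it, then tip.

```bash
python3 -m crank '[[0.5,0,0.3,-2.5,0,0,0],[0.5,0,0.3,-4,0,0,0],[0.5,0,0.3,-4,0,0,0],[0.5,0,0.2,-2.7,0,0,0],[0.5,0,0,-1.2,0,0,0],[0.5,0,0,0,0,0,0]]'
python3 -m crank '[[0.5,0.22,-0.21,-0.74,2.77,2.88,0],[0.5,0.22,-0.21,-0.74,2.77,2.88,0],[0.5,0.22,-0.21,-0.74,2.77,2.88,0],[0.5,0.22,-0.21,-0.74,2.77,2.88,0],[0.5,0.36,-0.35,-0.05,2.77,2.88,0],[0.5,0.36,-0.35,-0.05,2.77,2.88,0],[0.5,0.36,-0.35,-0.05,2.77,2.88,0],[0.5,0.36,-0.35,-0.05,2.77,2.88,0]]'
python3 -m crank '[[0.5,0.48,-0.46,0.39,2.77,2.88,0],[0.5,0.48,-0.46,0.39,2.77,2.88,0],[0.5,0.48,-0.46,0.39,2.77,2.88,0],[0.5,0.48,-0.46,0.39,2.77,2.88,0],[0.5,0,0,0,0,0,0],[0.5,0,0,0,0,0,0],[0.5,0,0,0,0,0,0],[0.5,0,0,0,0,0,0],[0.5,0,0,0,0,0,0]]'
python3 - <<'E'
from h import *
g=grab('side','side3.png'); t=grab('top','top3.png')
a=cv2.imread('pics/side3.png')[100:250,170:320]; b=cv2.imread('pics/top3.png')[160:310,150:300]
cv2.imwrite('pics/c4.png',cv2.resize(np.hstack([a,b]),None,fx=2.6,fy=2.6,interpolation=cv2.INTER_CUBIC))
p=read_state(); print(p['position'],p['joints'])
E
```

```text
t: 6.88
position: [0.2996, 0.2897, 0.217]
tool_rot: [0.375, 0.927, -0.0, -0.0]
ft_force: [0.5, -0.7, -1.7]
opening: 0.133
grip_force: 50.0
t: 7.88
position: [0.3239, 0.2678, 0.1869]
tool_rot: [0.359, 0.891, 0.104, -0.255]
ft_force: [-0.4, -0.2, -2.4]
opening: 0.133
grip_force: 50.0
t: 9.0
position: [0.3416, 0.2494, 0.201]
tool_rot: [0.342, 0.847, 0.151, -0.377]
ft_force: [-0.6, -0.3, -1.4]
opening: 0.129
grip_force: 50.0
[0.34172087 0.24933433 0.20095949] [ 0.20508649  0.23741351  2.20036237  0.68304795  1.32903923 -0.98685263]
```

View pics/c4.png

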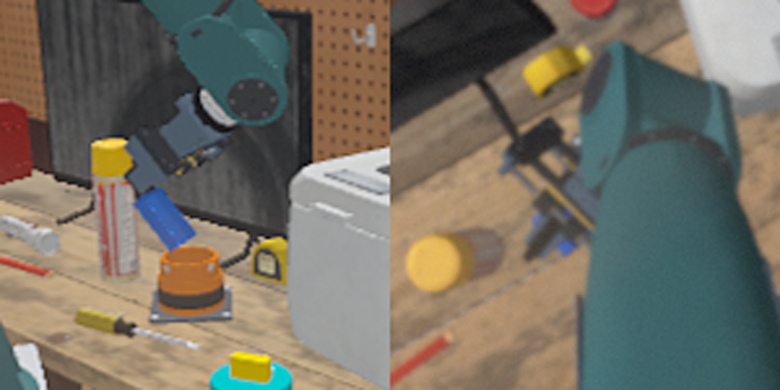

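The weight dropped by 1 N, which matches the three nuts. The side view shows no nuts on the bench and the tray lip just above the canister mouth. I go back up and return.

```bash
python3 -m crank '[[0.5,-0.7,0.68,2.6,-5.54,-5.76,0],[0.5,-0.7,0.68,2.6,-5.54,-5.76,0],[0.5,-0.7,0.68,2.6,-5.54,-5.76,0],[0.5,-0.7,0.68,2.7,-5.54,-5.76,0],[0.5,-0.7,0.68,2.7,-5.54,-5.76,0],[0.5,-0.7,0.68,2.7,-5.54,-5.76,0],[0.5,0,0,0,0,0,0]]'
python3 -m crank '[[0.5,1.5,-3,0,0,0,-3.5],[0.5,2.7,-4.5,0,0,0,-3.5],[0.5,2.7,-4.5,0,0,0,-3.5],[0.5,2.7,-4.5,0,0,0,-3.5],[0.5,2.7,-4.5,0,0,0,-3.5],[0.5,2.7,-4.5,0,0,0,-3.5],[0.5,2.5,-4.5,0,0,0,-3.5],[0.5,2.5,-4.5,0,0,0,-3.5],[0.5,1,-4,0,0,0,-3.5],[0.5,1,-4,0,0,0,-3.5],[0.5,1,-4,0,0,0,-3.5],[0.5,1,-4,0,0,0,-3.5]]'
python3 -m crank '[[0.5,1,-4,0,0,0,-3.5],[0.5,1,-3,0,0,0,-3.5],[0.5,1,-2.2,0,0,0,-3.5],[0.5,0,0,0,0,0,0],[0.5,0,0,0,0,0,0]]'
python3 - <<'E'
from h import *
t=grab('top','top4.png')
b=cv2.imread('pics/top4.png')[200:270,195:270]
cv2.imwrite('pics/c5.png',cv2.resize(b,None,fx=8,fy=8,interpolation=cv2.INTER_CUBIC))
from scipy.spatial.transform import Rotation as R
p=read_state();print(p['position'],R.from_quat(p['tool_rot']).as_matrix().round(3))
E
```

```text
t: 9.98
position: [0.2991, 0.2916, 0.3618]
tool_rot: [0.373, 0.928, 0.002, 0.001]
ft_force: [0.1, -0.3, -2.4]
opening: 0.13
grip_force: 50.0
t: 11.48
position: [0.5391, -0.217, 0.3581]
tool_rot: [0.683, 0.731, 0.001, -0.002]
ft_force: [0.4, -0.2, -1.4]
opening: 0.132
grip_force: 50.0
t: 12.1
position: [0.569, -0.3069, 0.3587]
tool_rot: [0.746, 0.666, 0.0, -0.001]
ft_force: [0.0, -0.6, -2.0]
opening: 0.128
grip_force: 50.0
[ 0.56908911 -0.30664963  0.35906894] [[ 0.112  0.994 -0.001]
 [ 0.994 -0.112  0.002]
 [ 0.001 -0.001 -1.   ]]
```

View pics/c5.png

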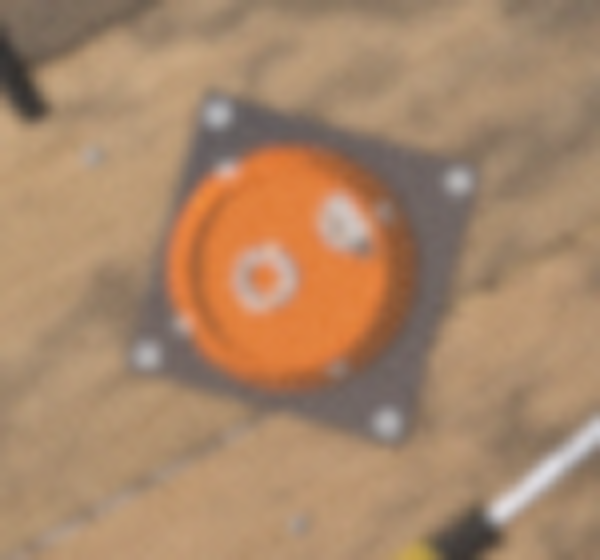

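The canister shows one flat nut at crop (264,278) and one tilted or stacked at (345,222). I check the tray and side view for the third nut.

Run:
```python
from h import *
s=grab('side','side4.png'); t=dict(np.load('pics/top.npz'))
print('can from balls',ray(t,230.44,233.54,.075))
a=cv2.imread('pics/side4.png'); b=cv2.imread('pics/top4.png')
c=lambda i,x,y,w,h,f:cv2.resize(i[y:y+h,x:x+w],None,fx=f,fy=f,interpolation=cv2.INTER_CUBIC)
A=c(a,220,60,200,150,2); B=c(b,340,130,100,75,4); C=c(b,195,198,80,75,0+5)[:300,:400]; D=c(a,190,175,80,60,5)
cv2.imwrite('pics/c6.png',np.vstack([np.hstack([A,B]),np.hstack([C,D])]))
```

```text
can from balls [0.38880191 0.20469939 0.075     ]
```

View pics/c6.png

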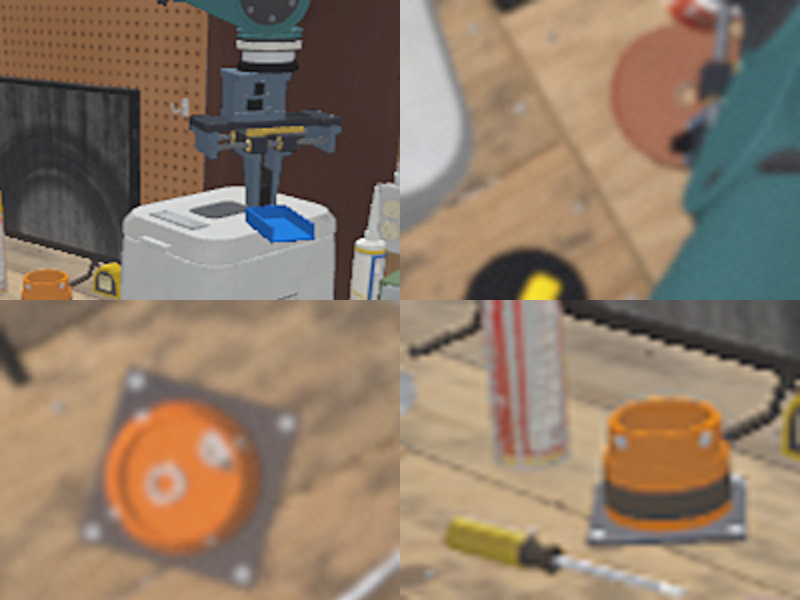

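The tray is empty and no nut is on the bench, so all three are in the canister, two of them stacked at its right. I set the tray down.

```bash
python3 -m crank '[[0.5,0,-0.1,-4,0,0,0],[0.5,0,0,-6,0,0,0],[0.5,0,0,-6,0,0,0],[0.5,0,0,-6,0,0,0],[0.5,0,0,-4.7,0,0,0],[0.5,0,0,-3,0,0,0],[0.5,0,0,-1.6,0,0,0],[0.5,0,0,-0.8,0,0,0],[0.5,0,0,-0.4,0,0,0],[0.5,0,0,0,0,0,0],[0.5,0,0,0,0,0,0]]'
```

```text
t: 13.58
position: [0.5702, -0.3082, 0.0357]
tool_rot: [0.746, 0.666, 0.0, 0.001]
ft_force: [0.0, 0.8, -1.0]
opening: 0.127
grip_force: 50.0
```

```bash
python3 -m crank '[[0.5,0,0,-0.2,0,0,0],[0.5,0,0,-0.2,0,0,0],[0.5,0,0,0,0,0,0],[0.5,0,0,0,0,0,0]]';  python3 -m crank '[[3,0,0,0,0,0,0],[3,0,0,0,0,0,0],[3,0,0,0,0,0,0],[3,0,0,0,0,0,0],[3,0,0,2,0,0,0],[3,0,0,4,0,0,0],[3,0,0,4,0,0,0],[3,0,0,2,0,0,0],[3,0,0,0,0,0,0]]'
python3 - <<'E'
from h import *
s=grab('side','side5.png');t=grab('top','top5.png')
a=cv2.imread('pics/side5.png'); b=cv2.imread('pics/top5.png')
c=lambda i,x,y,w,h,f:cv2.resize(i[y:y+h,x:x+w],None,fx=f,fy=f,interpolation=cv2.INTER_CUBIC)
cv2.imwrite('pics/c7.png',np.hstack([c(a,280,220,100,80,4),c(b,335,165,100,80,4)]))
hs=cv2.cvtColor(cv2.imread('pics/top5.png'),cv2.COLOR_BGR2HSV)
m=cv2.inRange(hs,(20,120,120),(35,255,255)); m[:195]=0;m[225:]=0;m[:,:355]=0;m[:,392:]=0
k=cv2.findContours(m,0,2)[0]; r=cv2.minAreaRect(max(k,key=cv2.contourArea)); mm=cv2.moments(m,True); u=(mm['m10']/mm['m00'],mm['m01']/mm['m00'])
bx=cv2.boxPoints(r); e=bx[1]-bx[0] if np.linalg.norm(bx[1]-bx[0])>np.linalg.norm(bx[2]-bx[1]) else bx[2]-bx[1]
cov=np.array([[mm['mu20'],mm['mu11']],[mm['mu11'],mm['mu02']]]); v=np.linalg.eigh(cov)[1][:,1]
w=ray(t,*(np.array(u)+v*5),.051)-ray(t,*(np.array(u)-v*5),.051); print('ridge',ray(t,*u,.051),'yaw',np.degrees(np.arctan2(w[1],w[0])))
p=read_state();print(p['position'])
# side ridge
hs=cv2.cvtColor(a,cv2.COLOR_BGR2HSV); m=cv2.inRange(hs,(20,120,120),(35,255,255)); m[:230]=0;m[280:]=0;m[:,:290]=0;m[:,335:]=0
print('side ridge bbox',cv2.boundingRect(m)); 
yaw=np.arctan2(w[1],w[0]);
for z in(.022,.051): print([proj(s,np.array([.4825,-.2625,z])+np.array([np.cos(yaw)*i-np.sin(yaw)*j,np.sin(yaw)*i+np.cos(yaw)*j,0])).round(1).tolist() for i in(-.026,.026) for j in(-.01,.01)])
E
```

```text
t: 14.08
position: [0.57, -0.308, 0.0318]
tool_rot: [0.746, 0.666, -0.0, 0.0]
ft_force: [-5.5, 3.1, 14.3]
opening: 0.131
grip_force: 50.0
t: 15.2
position: [0.5704, -0.3083, 0.1525]
tool_rot: [0.746, 0.666, 0.0, 0.001]
ft_force: [-0.4, -0.3, 0.0]
opening: 0.33
grip_force: 0.0
ridge [ 0.48239511 -0.26142365  0.051     ] yaw 150.5225534757439
[ 0.56926136 -0.30764457  0.14998481]
side ridge bbox (302, 255, 18, 13)
[[319.8, 265.0], [319.1, 268.4], [302.5, 263.5], [301.6, 266.9]]
[[320.0, 256.4], [319.4, 259.7], [302.6, 255.0], [301.7, 258.3]]
```

View pics/c7.png

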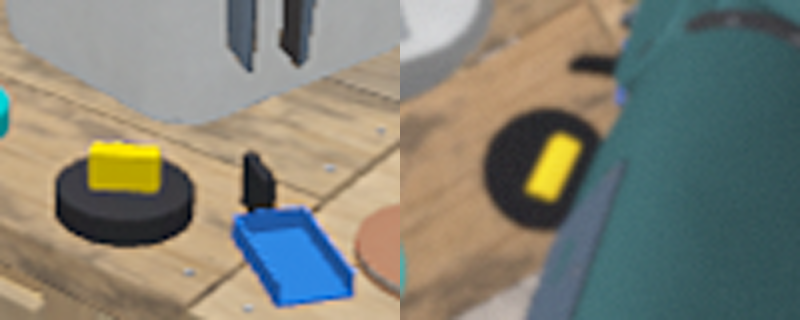

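The side view shows the tray standing flat and empty, and the cap untouched. Before descending on the cap I check the gripper body's clearance to the bread maker.

Run:
```python
from h import *
s=dict(np.load('pics/side.npz')); t=dict(np.load('pics/top.npz'))
for p in [(20,35),(60,75),(100,100),(140,115),(170,123),(200,122),(260,108),(330,80),(400,40)]: print('base',p,ray(s,280+p[0]/4,220+p[1]/4,0)[:2].round(3))
for p in [(270,190),(282,200),(290,202),(310,197),(335,188),(350,180),(355,170),(355,160),(350,145)]: print('top',p,ray(t,*p,.2)[:2].round(3))
for y in (62,58,66):
    c,q=np.cos(np.radians(y)),np.sin(np.radians(y)); print(y,[(np.array([.4825,-.2625])+a*.089*np.array([c,q])+b*.038*np.array([q,-c])).round(3).tolist() for a in(1,-1) for b in(1,-1)])
```

```text
base (20, 35) [0.512 0.054]
base (60, 75) [ 0.518 -0.036]
base (100, 100) [ 0.533 -0.092]
base (140, 115) [ 0.554 -0.129]
base (170, 123) [ 0.572 -0.15 ]
base (200, 122) [ 0.596 -0.157]
base (260, 108) [ 0.654 -0.152]
base (330, 80) [ 0.735 -0.126]
base (400, 40) [ 0.836 -0.076]
top (270, 190) [0.518 0.076]
top (282, 200) [0.489 0.041]
top (290, 202) [0.483 0.017]
top (310, 197) [ 0.499 -0.041]
top (335, 188) [ 0.526 -0.115]
top (350, 180) [ 0.55  -0.159]
top (355, 170) [ 0.58  -0.174]
top (355, 160) [ 0.61  -0.174]
top (350, 145) [ 0.654 -0.159]
62 [[0.558, -0.202], [0.491, -0.166], [0.474, -0.359], [0.407, -0.323]]
58 [[0.562, -0.207], [0.497, -0.167], [0.468, -0.358], [0.403, -0.318]]
66 [[0.553, -0.197], [0.484, -0.166], [0.481, -0.359], [0.412, -0.328]]
```

```bash
python3 -m crank '[[5,-1.1,0.6,0,0,0,8.5],[5,-1.1,0.6,0,0,0,8.5],[5,-1.1,0.6,0,0,0,8.5],[5,-1.1,0.55,0,0,0,8.5],[5,-1.1,0.55,0,0,0,8.5],[5,-1.1,0.55,0,0,0,8.5],[5,-1.1,0.55,0,0,0,8.5],[5,-1.1,0.55,0,0,0,8.5],[5,0,0,0,0,0,0],[5,0,0,0,0,0,0]]'
python3 -c "
from h import *
from scipy.spatial.transform import Rotation as R
p=read_state();m=R.from_quat(p['tool_rot']).as_matrix();print(p['position'],np.degrees(np.arctan2(m[1,1],m[0,1])),m[2,2],p['joints'])"
```

```text
t: 16.55
position: [0.4819, -0.2625, 0.1503]
tool_rot: [0.247, 0.969, 0.0, -0.0]
ft_force: [0.5, -0.5, 0.5]
opening: 0.545
grip_force: 0.0
[ 0.48188394 -0.26246366  0.15028892] 61.34165496793921 -0.999999660112542 [-5.41213199e-01  2.68240324e-01  2.07759652e+00  9.33397693e-06
  7.96580265e-01 -1.61183359e+00]
```

```bash
python3 -m crank '[[5,0,0,-3,0,0,0],[5,0,0,-4,0,0,0],[5,0,0,-2,0,0,0],[5,0,0,-1,0,0,0],[5,0,0,-0.3,0,0,0],[5,0,0,0,0,0,0],[1,0,0,0,0,0,0],[1,0,0,0,0,0,0],[1,0,0,0,0,0,0],[1,0,0,0,0,0,0],[1,0,0,0,0,0,0]]' 60;python3 -m crank '[[1,0,0,1,0,0,0],[1,0,0,3,0,0,0],[1,0,0,4,0,0,0],[1,0,0,4,0,0,0],[1,0,0,3,0,0,0],[1,0,0,1.5,0,0,0],[1,0,0,0,0,0,0],[1,0,0,0,0,0,0]]'
python3 - <<'E'
from h import *
s=grab('side','side6.png');t=grab('top','top6.png');p=read_state();P=p['position'];print(P,p['opening'])
a=cv2.imread('pics/side6.png');q=proj(s,P).astype(int);print(q)
c=lambda i,x,y,w,h,f:cv2.resize(i[y:y+h,x:x+w],None,fx=f,fy=f,interpolation=cv2.INTER_CUBIC)
cv2.imwrite('pics/c8.png',c(a,q[0]-75,q[1]-60,150,120,5))
E
```

```text
t: 17.92
position: [0.4819, -0.2625, 0.0481]
tool_rot: [0.246, 0.969, -0.0, 0.0]
ft_force: [-0.4, 1.1, 5.8]
opening: 0.215
grip_force: 60.0
t: 18.92
position: [0.4812, -0.2621, 0.2117]
tool_rot: [0.246, 0.969, 0.0, -0.001]
ft_force: [0.2, 0.4, -0.7]
opening: 0.21
grip_force: 60.0
[ 0.48121857 -0.26211755  0.21164246] 0.21384639189699883
[311 206]
```

View pics/c8.png

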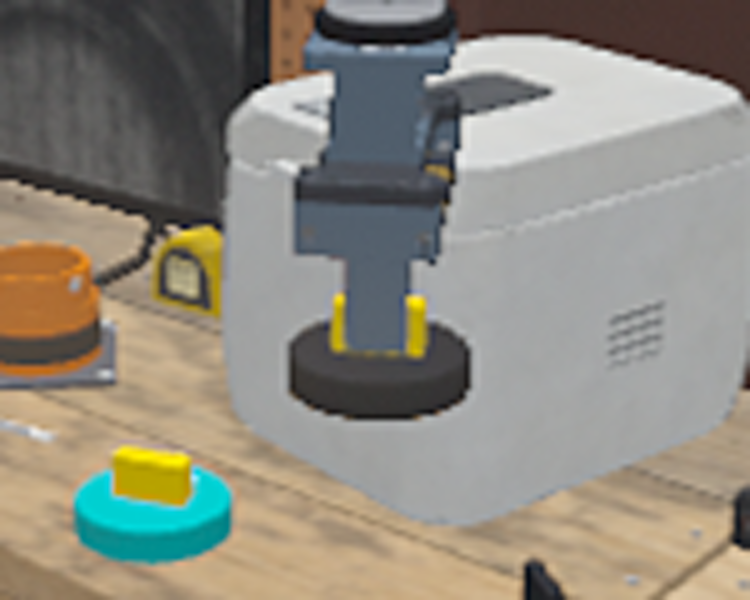

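The cap hangs level, the fingers are central on the ridge (pad 345–408 on ridge 331–426 in the crop). I carry it over to the canister.

```bash
python3 -m crank '[[1,0,0,3,0,0,0],[1,0,0,4,0,0,0],[1,0,0,3.5,0,0,0],[1,0,0,1.3,0,0,0]]'
python3 -m crank '[[1,-0.2,3.9,0,0,0,4.7],[1,-0.2,3.9,0,0,0,4.7],[1,-0.2,3.9,0,0,0,4.7],[1,-0.2,3.9,0,0,0,4.7],[1,-0.2,3.9,0,0,0,4.7],[1,-0.2,3.9,0,0,0,4.7],[1,-1.4,3.9,0,0,0,4.7],[1,-1.4,3.9,0,0,0,4.7],[1,-1.4,3.9,0,0,0,4.7],[1,-1.4,3.9,0,0,0,4.7],[1,-1.4,3.9,0,0,0,4.7],[1,-1.2,3.75,0,0,0,4.3]]'
python3 -m crank '[[1,0,0,-4,0,0,0],[1,0,0,-5,0,0,0],[1,0,0,-5,0,0,0],[1,0,0,-2,0,0,0],[1,0,0,0,0,0,0],[1,0,0,0,0,0,0]]'
python3 - <<'E'
from h import *
s=grab('side','side7.png');t=grab('top','top7.png');p=read_state();P=p['position'];print(P,p['joints'],p['ft_force'])
from scipy.spatial.transform import Rotation as R
print(R.from_quat(p['tool_rot']).as_matrix().round(4).tolist())
a=cv2.imread('pics/side7.png');q=proj(s,P).astype(int);print(q)
b=cv2.imread('pics/top7.png')
c=lambda i,x,y,w,h,f:cv2.resize(i[y:y+h,x:x+w],None,fx=f,fy=f,interpolation=cv2.INTER_CUBIC)
A=c(a,q[0]-40,q[1]-40,80,80,5);B=c(b,185,190,80,80,5); cv2.imwrite('pics/c9.png',np.hstack([A,B])); print(q-40)
C=np.array([.3888,.2043,0])
for z,R_ in((.16-.048,.053),(.083,.042),(.058,.05)):
    print(z,[((proj(s,C+[0,0,z]+R_*np.array([.949,-.315,0])*k)-(q-40))*5).round(0).tolist() for k in(-1,0,1)])
E
```

```text
t: 19.52
position: [0.4822, -0.2627, 0.3319]
tool_rot: [0.246, 0.969, -0.0, 0.001]
ft_force: [0.2, 0.6, -1.3]
opening: 0.215
grip_force: 60.0
t: 21.02
position: [0.3867, 0.2051, 0.3295]
tool_rot: [-0.239, 0.971, -0.0, -0.001]
ft_force: [0.7, -0.3, -0.3]
opening: 0.214
grip_force: 60.0
t: 21.78
position: [0.388, 0.2041, 0.1713]
tool_rot: [-0.238, 0.971, 0.0, 0.0]
ft_force: [-0.7, -0.6, -0.0]
opening: 0.218
grip_force: 60.0
[0.38831568 0.20430171 0.17181477] [ 4.31201962e-01  5.85450464e-02  2.28043039e+00 -4.76419294e-06
  8.01044844e-01 -1.62004317e+00] [ 0.05547054  0.96035895 -0.87098604]
[[-0.8868, -0.4622, 0.0014], [-0.4622, 0.8868, 0.0007], [-0.0016, -0.0001, -1.0]]
[240 176]
[200 136]
0.112 [[140.0, 279.0], [209.0, 278.0], [277.0, 277.0]]
0.083 [[156.0, 314.0], [210.0, 313.0], [264.0, 313.0]]
0.058 [[148.0, 344.0], [212.0, 343.0], [276.0, 342.0]]
```

View pics/c9.png

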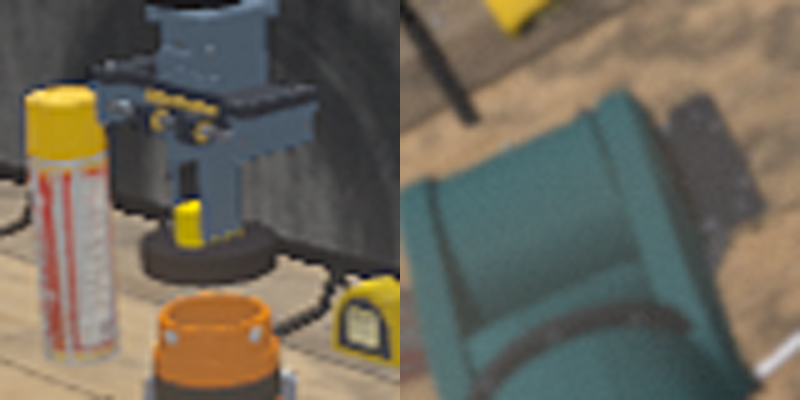

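The side half shows the cap at crop 140–277 and the rim at 157–270, so the cap may be about 1–2 mm off to the left. I measure that at sub-pixel level.

Run:
```python
from h import *
s=dict(np.load('pics/side.npz')); im=s['color'].astype(float)
sat=im[...,0]-im[...,2]   # orange: high R-B
C=np.array([.3888,.2043,0])
def edges(row,a,b,sig,thr):
    x=np.arange(a,b); v=sig[row,a:b]; on=v>thr; i=np.where(on)[0]; i0,i1=i[0],i[-1]
    l=x[i0]-(v[i0]-thr)/(v[i0]-v[i0-1]); r=x[i1]+(v[i1]-thr)/(v[i1]-v[i1+1]); return l,r,(l+r)/2
for row in range(198,214,2): print(row,np.round(edges(row,222,264,sat,80),2))
from itertools import count
for z,R_ in((.083,.042),(.070,.045),(.058,.05),(.045,.05)):
    # silhouette: tangent points perpendicular to view ray
    o=s['extrinsics'][:3,3]; d=(C-o)[:2]; d/=np.linalg.norm(d); n=np.array([-d[1],d[0],0]); p=[proj(s,C+[0,0,z]+k*R_*n) for k in(1,-1)]
    print(z,np.round(p,2).tolist(),'mid',np.mean(p,0).round(2))
gray=im.sum(2)
for row in range(186,192): print(row,gray[row,222:262:1].astype(int).tolist())
p=read_state()['position']
for z in (.13-.013+.006,): print([proj(s,np.array([p[0],p[1],z])+k*.053*n).round(2).tolist() for k in(1,-1)])
```

```text
198 [231.05 253.89 242.47]
200 [231.08 253.68 242.38]
202 [231.33 253.75 242.54]
204 [229.92 255.56 242.74]
206 [229.76 255.55 242.65]
208 [230.42 255.13 242.78]
210 [230.73 253.62 242.18]
212 [234.57 248.57 241.57]
0.083 [[231.23, 199.18], [252.9, 198.12]] mid [242.07 198.65]
0.07 [[230.65, 202.34], [253.8, 201.19]] mid [242.22 201.77]
0.058 [[229.54, 205.27], [255.18, 203.98]] mid [242.36 204.63]
0.045 [[229.73, 208.36], [255.3, 207.06]] mid [242.52 207.71]
186 [419, 441, 452, 447, 450, 381, 231, 174, 195, 205, 212, 216, 210, 205, 200, 204, 211, 207, 199, 201, 207, 207, 209, 209, 207, 212, 199, 187, 180, 172, 160, 157, 144, 142, 135, 131, 141, 141, 147, 148]
187 [410, 431, 453, 456, 467, 402, 237, 167, 181, 187, 188, 197, 193, 197, 195, 199, 200, 197, 197, 196, 197, 196, 196, 194, 182, 178, 174, 169, 164, 158, 161, 155, 135, 309, 449, 350, 114, 120, 128, 139]
188 [414, 430, 454, 458, 464, 426, 285, 166, 184, 188, 185, 187, 183, 180, 185, 186, 186, 186, 181, 182, 177, 177, 178, 171, 174, 170, 166, 169, 167, 164, 167, 151, 127, 319, 465, 464, 439, 462, 342, 112]
189 [414, 435, 455, 454, 461, 430, 302, 162, 185, 189, 190, 188, 186, 183, 183, 183, 181, 185, 176, 179, 174, 181, 178, 176, 176, 171, 171, 170, 169, 167, 157, 140, 144, 362, 458, 456, 464, 483, 471, 460]
190 [413, 418, 445, 449, 459, 470, 368, 178, 168, 186, 184, 190, 191, 191, 187, 188, 187, 187, 188, 182, 185, 185, 180, 179, 178, 173, 173, 170, 166, 148, 131, 211, 376, 457, 459, 451, 452, 457, 464, 472]
191 [414, 404, 424, 419, 428, 447, 440, 361, 225, 164, 172, 180, 184, 187, 186, 185, 183, 184, 184, 185, 183, 175, 175, 178, 167, 162, 157, 148, 134, 216, 382, 441, 447, 446, 435, 441, 446, 446, 444, 444]
[[227.62, 189.59], [255.24, 188.3]]
```

Cap and canister agree to under 1 mm. I shift 0.5 mm and go down gently.

```bash
python3 -m crank '[[1,0.05,-0.03,-1.5,0,0,0],[1,0,0,-1.3,0,0,0],[1,0,0,-0.5,0,0,0],[1,0,0,-0.3,0,0,0],[1,0,0,-0.3,0,0,0],[1,0,0,0,0,0,0]]'; python3 -m crank '[[1,0,0,-0.2,0,0,0],[1,0,0,-0.2,0,0,0],[1,0,0,-0.1,0,0,0],[1,0,0,-0.1,0,0,0],[1,0,0,0,0,0,0]]'
```

```text
t: 22.62
position: [0.3883, 0.2038, 0.1319]
tool_rot: [-0.238, 0.971, 0.0, 0.0]
ft_force: [0.8, 0.5, -0.2]
opening: 0.217
grip_force: 60.0
t: 23.25
position: [0.3896, 0.2048, 0.1269]
tool_rot: [-0.238, 0.971, 0.001, 0.002]
ft_force: [-0.5, 7.0, 10.3]
opening: 0.216
grip_force: 60.0
```

```bash
python3 -m crank '[[1,0,0.1,0,0,0,0],[1,0,0,0,0,0,0]]'; python3 -m crank '[[1,0,0.05,-0.1,0,0,0],[1,0,0,0,0,0,0]]'
```

```text
t: 23.5
position: [0.3894, 0.2055, 0.1266]
tool_rot: [-0.238, 0.971, 0.0, 0.001]
ft_force: [0.4, 4.0, 5.9]
opening: 0.217
grip_force: 60.0
t: 23.75
position: [0.3896, 0.2062, 0.1258]
tool_rot: [-0.238, 0.971, 0.001, 0.002]
ft_force: [0.5, 6.3, 5.7]
opening: 0.214
grip_force: 60.0
```

```bash
python3 -m crank '[[1,0,0.15,0,0,0,0],[1,0,0,0,0,0,0]]'; python3 -m crank '[[1,0,0,-0.1,0,0,0],[1,0,0,0,0,0,0]]';python3 -c "
from h import *
p=read_state();print(p['position'],p['ft_force'],p['torque'])"
```

```text
t: 24.0
position: [0.3895, 0.2075, 0.1257]
tool_rot: [-0.238, 0.971, 0.0, 0.001]
ft_force: [2.4, 2.3, 5.0]
opening: 0.219
grip_force: 60.0
t: 24.25
position: [0.3897, 0.2074, 0.1248]
tool_rot: [-0.238, 0.971, 0.0, 0.002]
ft_force: [1.6, 1.7, 7.3]
opening: 0.214
grip_force: 60.0
[0.38965074 0.20743767 0.12479776] [1.58698843 1.70753179 7.2991208 ] [ 0.45150025 -0.53341359  0.03032951]
```

```bash
python3 -m crank '[[1,0.03,0.03,-0.1,0,0,0],[1,0,0,-0.1,0,0,0],[1,0,0,0,0,0,0]]'; python3 -m crank '[[1,0,0,-0.1,0,0,0],[1,0,0,-0.1,0,0,0],[1,0,0,0,0,0,0]]'
```

```text
t: 24.62
position: [0.3897, 0.2076, 0.1225]
tool_rot: [-0.238, 0.971, 0.0, 0.001]
ft_force: [2.5, 1.3, 5.3]
opening: 0.214
grip_force: 60.0
t: 25.0
position: [0.3889, 0.2072, 0.1199]
tool_rot: [-0.238, 0.971, 0.0, 0.0]
ft_force: [5.2, 3.0, -4.7]
opening: 0.214
grip_force: 60.0
```

It has clicked: the catches now pull the cap on. I go on to home.

```bash
python3 -m crank '[[1,0.05,0.03,-0.1,0,0,0],[1,0,0,-0.1,0,0,0],[1,0,0,-0.1,0,0,0],[1,0,0,0,0,0,0]]'; python3 -m crank '[[1,0,0,-0.1,0,0,0],[1,0,0,-0.1,0,0,0],[1,0,0,0,0,0,0]]'
```

```text
t: 25.5
position: [0.3889, 0.2072, 0.1166]
tool_rot: [-0.238, 0.971, -0.0, -0.0]
ft_force: [5.6, 1.5, -9.3]
opening: 0.214
grip_force: 60.0
t: 25.88
position: [0.389, 0.2073, 0.1149]
tool_rot: [-0.238, 0.971, -0.0, -0.0]
ft_force: [2.4, 1.8, -1.6]
opening: 0.218
grip_force: 60.0
```

```bash
python3 -m crank '[[1,0,0,-0.1,0,0,0],[1,0,0,0,0,0,0]]'; python3 -m crank '[[1,0,0,-0.05,0,0,0],[1,0,0,0,0,0,0],[1,0,0,0,0,0,0]]'
```

```text
t: 26.12
position: [0.389, 0.2074, 0.1139]
tool_rot: [-0.238, 0.971, -0.0, -0.0]
ft_force: [2.4, 1.9, -2.2]
opening: 0.218
grip_force: 60.0
t: 26.5
position: [0.3891, 0.2074, 0.1134]
tool_rot: [-0.238, 0.971, -0.0, -0.0]
ft_force: [2.7, 1.3, -0.6]
opening: 0.213
grip_force: 60.0
```

```bash
python3 -m crank '[[1,0,0,-0.05,0,0,0],[1,0,0,0,0,0,0]]'; python3 -m crank '[[1,0,0,-0.05,0,0,0],[1,0,0,0,0,0,0]]';python3 -m crank '[[1,0,0,-0.05,0,0,0],[1,0,0,0,0,0,0]]'
```

```text
t: 26.75
position: [0.3891, 0.2074, 0.113]
tool_rot: [-0.238, 0.971, -0.0, -0.0]
ft_force: [0.9, 0.2, 3.7]
opening: 0.217
grip_force: 60.0
t: 27.0
position: [0.3891, 0.2074, 0.1129]
tool_rot: [-0.238, 0.971, -0.0, -0.0]
ft_force: [-2.6, -1.8, 16.1]
opening: 0.214
grip_force: 60.0
t: 27.25
position: [0.3892, 0.2074, 0.1129]
tool_rot: [-0.238, 0.971, -0.0, -0.0]
ft_force: [-8.4, -3.5, 29.2]
opening: 0.216
grip_force: 60.0
```

Hard on the rim at the expected height, 0.113 m. I ease back to about 12–15 N and check that it holds steady.

```bash
python3 -m crank '[[1,0,0,0.06,0,0,0],[1,0,0,0,0,0,0],[1,0,0,0,0,0,0],[1,0,0,0,0,0,0]]'; python3 -m crank '[[1,0,0,0,0,0,0],[1,0,0,0,0,0,0],[1,0,0,0,0,0,0],[1,0,0,0,0,0,0]]'
python3 - <<'E'
from h import *
s=grab('side','side8.png'); a=cv2.imread('pics/side8.png')
c=lambda i,x,y,w,h,f:cv2.resize(i[y:y+h,x:x+w],None,fx=f,fy=f,interpolation=cv2.INTER_CUBIC)
cv2.imwrite('pics/c10.png',np.hstack([c(a,200,150,80,80,5),c(a,310,230,80,80,5)])); print(read_state()['ft_force'])
E
```

```text
t: 27.75
position: [0.3892, 0.2074, 0.113]
tool_rot: [-0.238, 0.971, -0.0, -0.0]
ft_force: [-1.6, -0.7, 13.9]
opening: 0.213
grip_force: 60.0
t: 28.25
position: [0.3891, 0.2074, 0.113]
tool_rot: [-0.238, 0.971, -0.0, -0.0]
ft_force: [-1.8, -0.7, 14.4]
opening: 0.214
grip_force: 60.0
[-1.50665879 -0.36876602 13.72794162]
```

View pics/c10.png

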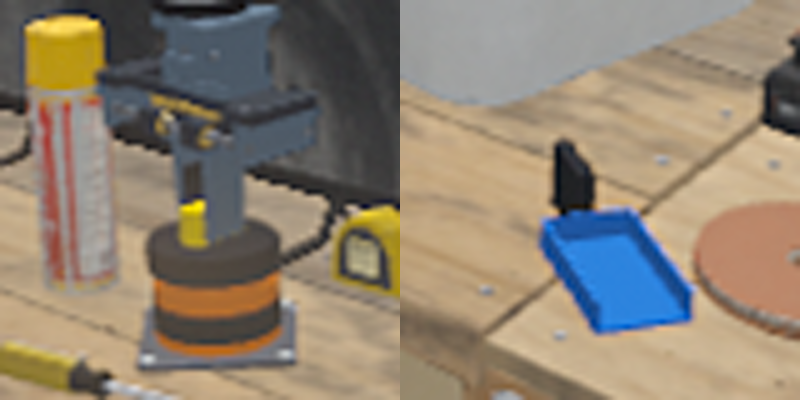

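The cap sits level and home on the canister, held with about 14 N, and the tray lies flat and empty. I hand the job in.

```bash
python3 -c "
from cell import sign_off
print(sign_off())"
```

```text
the job is handed in; nothing more can be done
None
```

I handed the job in at about 28 s, and no verdict came back: the three nuts are in the canister, the empty tray is flat on the bench, and the cap is snapped fully home and held down with about 14 N.

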